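# Push a coated lens carrier through the sprung light flap of a UV curing box

### The job

The amber marker lens on the blue carrier has just been clear-coated: take the red-handled push rod and, never touching carrier or lens with the gripper, slide the carrier along the infeed deck and right through the black sprung flap of the UV curing box until it presses in the red sprung pad of the end stop and stays up against it. Feel for the stop and push gently, never ramming the carrier. Then draw the rod out so that the flap swings shut behind the carrier, lay the rod back in its black rest, let go, and leave the other things on the bench where they are.

Things in the scene. Friction and masses are not known exactly. Their poses are not given: they have to be found in the camera images.
- curebox: Bench UV curing box, fixed, grey with amber windows. Origin on the bench under the middle of its flap aperture; x = feed direction into the hood, z up. Hood: x 0 to 290, y +-90 mm, 172 mm high (190 at its lid handle); control unit behind it to x = 345 mm. Aperture y +-49 mm, from the deck to 70 mm above it. Keep the gripper outside the hood.
- infeed (a point): Top of the aluminium deck, 30 mm above the bench, at the outer end of the infeed, on the lane's centre line (curebox x = -215 mm). The deck runs from here to x = +285. Steel guides 14 mm high stand on it: inner faces at y = +-41 mm from x = -35 to +160, flaring outward before that to y = +-72 mm at x = -215.
- lane_end (a point): Point on the deck at curebox x = +190 mm, lane's centre line. The end stop, a steel block with a red pad, is clamped near here at a place that differs from job to job and is not reported: when a carrier just touches the pad, its rear face is anywhere from curebox x = 70 to 105 mm. Feel for it. Pad centre 8.5 mm above the deck.
- flap (a joint): Opening angle of the black sprung flap (rad): 0 shut, positive = lower edge swung into the hood, up to 1.45; inward only. Sprung shut, 0.036 N m when shut, 0.1 N m at 1 rad: opening it with the carrier adds some 2 to 4 N to the push. It drops off the carrier when the carrier's rear face is about 50 mm inside, onto the rod that follows close behind.
- flap_hinge (a point): Middle of the flap's hinge line, across the lane at curebox x = 0, 66 mm above the deck. The flap is 78 mm wide; its round rubber lip hangs 63 mm below the hinge and rides on top of whatever is under it, pressing on it with 2 to 3 N. Keep the rod just clear of the deck or a little higher, in and out; on a rod drawn out tilted head-down the flap grips.
- stop_pad (a joint): How far the end stop's red sprung pad is pressed in (m): 0 free, 0.006 bottomed. Spring 0.8 N per mm, then hard. The carrier's sliding friction (1.5 to 2.5 N) keeps the pad pressed some 1.5 to 3 mm when the rod is drawn away slowly. Ramming (over 15 N on the carrier) is not allowed.
- carrier: Blue open tray holding the lens, 100 mm long (x, nose at +x), 76 mm wide, 32 mm high, about 0.3 kg. Origin at the centre of its underside; flat upright rear wall at x = -50; nose upright for 14 mm at x = +50, then sloping back at 45 degrees to the rim. Starts on the infeed deck, nose towards the flap, rear face 175 to 205 mm before it, slightly skewed.
- lens: Amber marker lens, 56 x 44 x 16 mm, lying loose in the carrier. Origin at the centre of its underside.
- rod: Push rod. Origin on its underside below the middle of the handle, x along the shaft to the pushing head, z up. Flat shaft 20 mm wide, 24 mm high, x = -50 to +210; head at the front 56 mm wide, 21 mm high, flat pushing face at x = +210. Red upright handle 40 (x) x 22 (y) mm, from 24 to 70 mm above the underside: grip it across y, firmly. 0.18 kg.
- rod_rest: Black rest fixed on the bench. Origin on the bench; axes as the rod's when it lies in the rest. Two saddles, at x = -35 and +120 mm (20 mm long in x), hold the shaft's underside 12 mm above the bench between cheeks 32 mm apart and 24 mm high. The rod lies in it at the start with the two origins one above the other.
- spare_carrier: Grey empty carrier, same shape as the blue one, on the bench. Leave alone.
- bottle: White bottle with green cap, 60 mm across, 165 mm high. Leave alone.
- marker_jar: Glass jar of markers, 68 mm across, 115 mm high. Leave alone.
- reflector: Chrome reflector bowl, 114 mm across, 55 mm high. Leave alone.
- sanding_block: Blue sanding block, 60 x 100 x 30 mm. Leave alone.
- tape_roll: Yellow roll of tape lying flat, 96 mm across, 24 mm high. Leave alone.

How it is judged (in metres and radians):
On the way, in this order (a step that is already met when the one before it is completed fails the run):
1. the carrier is through the flap and presses the end stop's pad in by at least 1.5 mm (x of carrier in the frame of curebox above 0.115 m and value of joint stop_pad above 0.0015 m), for 0.2 s.
2. the rod is drawn out and the flap has swung shut (x of rod in the frame of curebox below -0.2 m and value of joint flap below 0.06 rad), for 0.1 s.
At the end, for the whole second after the job is handed in: The carrier lies flat on the deck inside the hood and still keeps the red end-stop pad pressed in (over 0.8 mm), the flap is shut (under 0.06 rad), the lens lies flat in the carrier, and the rod lies in its rest, within 25 mm lengthways and 0.15 rad of its place, flat and released, all at rest (value of joint stop_pad above 0.0008 m and x of carrier in the frame of curebox above 0.115 m and z of carrier in the frame of curebox below 0.034 m and value of joint flap below 0.06 rad and horizontal distance between lens and carrier below 0.03 m and z of lens in the frame of carrier below 0.009 m and angle between lens's own z axis and vertical below 0.1 rad and horizontal distance between rod and rod_rest below 0.025 m and height (world z) of rod below 0.016 m and angle between rod's own z axis and vertical below 0.06 rad and angle between the x axis of rod and the x axis of rod_rest, either way round below 0.15 rad and linear speed of each of rod, carrier below 0.01 m/s); the robot touches nothing.
It fails at once if the carrier is rammed: the rod bears on it with more than 15 N (contact force between rod and carrier above 15 N).
It fails at once if the gripper touches the carrier (contact force between any of the fingers, the arm and carrier above 0.3 N).
It fails at once if the gripper touches the lens (contact force between any of the fingers, the arm and lens above 0.3 N).
It fails at once if another thing on the bench is shifted by more than 25 mm (distance of any of spare_carrier, bottle, marker_jar, reflector, sanding_block, tape_roll from where it was at the start of the episode above 0.025 m).
It also fails if it takes over 69 s, if anything falls off the work surface, if the arm or the gripper's body presses on something with over 40 N, if the wrist force passes 120 N, or if a joint passes its speed limit or range.

### The arm

A 6-joint arm with a two-finger parallel gripper is mounted at the origin on the work surface. World frame = base frame: x ahead of the robot, y to its left, z up, the work surface at z = 0. Lengths are in m, angles in degrees, forces in N, time in s.
With the tool pointing down it reaches from about 0.4 to 0.825 m from the base axis. Payload 7 kg.
Tool frame: the origin (TCP) lies on the front face of the gripper's body, between the roots of the fingers; the fingertips stand 66 mm ahead of it and the grasp point (between the pads) lies 47 mm ahead of it; z points along the fingers, y is the line along which they close (so a half turn about z gives the same grasp; the last joint's range is limited). The gripper opens to 88 mm and grips with 3 to 60 N. Pads are 19 mm wide; open, the fingers measure 130 mm over their backs; the gripper's body (78 mm by 193 mm) begins 47 mm behind the grasp point.
Start: joints at [91.106, 20.546, 0.682, 0, -70.136, -16.507], TCP at [0.179, 0.651, 0.292] pointing down, gripper open.
Joint ranges: [-176.03, 176.03], [-82.01, 121.73], [-58.28, 71.71], [-173.87, 95.51], [-174.79, -0.11], [-173.66, 173.66]. Speed limits (degrees/s): [136.94, 136.94, 172.46, 180, 180, 180].

### API

Orientations are given as [roll, pitch, yaw] about the fixed x, y, z axes, in that order (R = Rz(yaw) Ry(pitch) Rx(roll)).
In Python, from plant import ctrl gives the robot as it stands.
- The arm moves only by the tool send_rows, never from a script. Its argument "deltas" is a list of rows, each a list of 2 entries, a list of its own where there are three numbers: the shift along the tool's x, y, z each as a share of 800 mm, from -1 to 1, then the turn about the tool's z as a share of 90 degrees, from -1 to 1. A call has exactly 5 rows; each row is the pose to reach, as a shift and turn from the pose commanded when the call began, along the tool's axes at that moment; what a row does not reach only later rows make up. A row lasts 1/12 s, in which the tool goes at most 41.7 mm and 7.16 degrees, less where a joint would pass 70% of its speed; a pose out of reach is approached as far as the arm can. A call with a number of a shift or a turn outside -1 to 1 is refused whole. A call with a gripper value outside its range is refused whole. "gripper" is the opening, from 0 (shut) to 1 (fully open), set as the call begins (left out, the last holds). The fingers move at their own pace and stop on an object; the grip force is fixed at half the most. Time passes only in rows, so rows that repeat a pose let the fingers close, or fill a call up. It gives the time, the measured TCP pose, the force, the opening and the grip force at its end, in the units of the state.
- ctrl.get_obs(): the state, without advancing time (a new reading comes with each control period).
- ctrl.snapshot(name): name is "scene" or "side" or "wrist"; returns a dict with "color" (420x560x3 uint8, red, green, blue), "vertical_fov" (degrees; the focal length in pixels is half the picture's height over the tangent of half this angle, whatever the lens; pixels are square), "cx", "cy" (the principal point, pixels), "rvec" (rotation vector, rad) and "tvec" (3), from world to camera coordinates, as OpenCV has them. Camera axes: x right, y down, z forward; pixel columns grow to the right and rows downward; lengths in m; the calibration is good to about 2 mm. A picture is of the moment at which its call begins. There is no depth.
- ctrl.close_job(): hands the job in; it is judged then, once.
Trained networks look in a picture, given as the dict that the camera call returned (one of the last four; its "shot" number tells which), for a name from the list of things; names that differ only in an ending like _2 or _b are one class to them, and where a whole thing is asked for, a point or a joint stands for the part that bears it (a point fixed in the world has none). Each returns a list of dicts, best first, with "conf" (0 to 1); they miss things now and then, are a little off and sometimes report something else, mostly with a low value. They report only what shows in the picture. A call takes as long as a camera call.
- ctrl.boxes_of(picture, thing): "xy" ([column, row] as shares, 0 to 1, of the picture: columns of its width, rows of its height, amid what is visible of it).
- ctrl.cut_out(picture, thing): "pixels" (420x560 bool, what is visible of it) and "xy" ([column, row] as shares, 0 to 1, of the picture: columns of its width, rows of its height, amid what is visible of it).
The state is a dict: "clock": time; "joint_pos": joint angles; "qvel": joint speeds; "tau": joint torques, N m; "tool_pos": TCP position; "orientation": TCP orientation; "force": force on the tool from outside, world axes, zero at the start; "moment": the same for the moment, N m; "opening": finger opening in m; "gripper_force": force on a finger pad.
Only numpy, scipy, OpenCV 4.12 (cv2) and the standard library are available. Lean on these libraries where they do the work, as an engineer would, in place of code of your own. Each camera call takes 0.05 s, during which the arm holds its last target. There are 200 camera calls.

## Working session

There is one attempt and no reset: what is moved stays moved. The work goes in short steps, Python scripts to look and compute and a tool call to move; the robot and the scene stay as the last step left them, time stands still between calls to the robot, and variables do not carry over. Pictures are saved under pics/ and viewed, at most 10 in all, crops included, and the job is handed in when it is done.

Besides the shell and the picture viewer there is one more tool, called after "Call:" as name(argument=value, ...), one argument or row to a line, values as JSON. send_rows: Moves the arm, as the interface text tells. Shift numbers are shares of 800 mm and turn numbers shares of 90 degrees, none past 1 either way. Its arguments: {"type":"object","properties":{"deltas":{"type":"array","items":{"type":"array"}},"gripper":{"type":"number"}},"required":["deltas"]}

```bash
mkdir -p pics; ls; cat > h.py <<'E'
import numpy as np, cv2
from plant import ctrl
def cam(s):
    h,w=s['color'].shape[:2]; f=h/2/np.tan(np.radians(s['vertical_fov'])/2)
    K=np.array([[f,0,s['cx']],[0,f,s['cy']],[0,0,1.]]); R=cv2.Rodrigues(np.array(s['rvec'],float))[0]
    return K,R,np.array(s['tvec'],float).ravel()
def ray(s,px,z):
    K,R,t=cam(s); px=np.atleast_2d(px).astype(float)
    d=(np.linalg.inv(K)@np.c_[px,np.ones(len(px))].T).T@R; c=-R.T@t
    return c+d*((z-c[2])/d[:,2])[:,None]
def proj(s,P):
    K,R,t=cam(s); q=(np.atleast_2d(P)@R.T+t)@K.T; return q[:,:2]/q[:,2:]
def save(s,n): cv2.imwrite('pics/'+n+'.png',s['color'][:,:,::-1])
E
python3 - <<'E'
from h import *
o=ctrl.get_obs(); print(o)
for n in ['scene','side','wrist']:
    s=ctrl.snapshot(n); save(s,n+'0'); K,R,t=cam(s); print(n,K[0,0],(-R.T@t).round(3),R[2].round(2))
    for th in ['curebox','flap','carrier','rod','rod_rest','spare_carrier','lens','bottle','marker_jar','reflector','sanding_block','tape_roll']:
        r=ctrl.boxes_of(s,th); 
        if r: print(th,[(np.round(np.array(x['xy'])*[560,420]),round(x['conf'],2)) for x in r[:2]])
a=np.hstack([cv2.imread('pics/scene0.png'),cv2.imread('pics/side0.png')])
E
```

```text
pics
{'clock': 0.0, 'joint_pos': array([ 9.11058203e+01,  2.05908532e+01,  6.36063470e-01, -1.80337962e-02,
       -7.01345967e+01, -1.65084061e+01]), 'qvel': array([-0.01857044,  0.08283462,  0.03304367, -0.03159745, -0.04034257,
        0.03706911]), 'tau': array([-1.44678230e-03, -5.82709587e+01,  2.93058479e+01,  6.99771255e+00,
        6.98751857e-03, -1.54856684e-04]), 'tool_pos': array([0.1791885 , 0.65041577, 0.29125311]), 'orientation': array([ 1.79909481e+02, -9.14759308e-03, -1.54087199e+01]), 'force': array([-0.24298615, -0.65143578,  0.26511289]), 'moment': array([-0.05785591,  0.03048549, -0.02656338]), 'gripper_force': 0.0, 'opening': 0.08797209190377006}
scene 471.2726612431864 [1.018 0.412 1.074] [-0.44 -0.3  -0.85]
curebox [(array([206., 156.]), 0.8)]
flap [(array([239., 178.]), 0.63), (array([214., 281.]), 0.48)]
carrier [(array([285., 201.]), 0.73)]
rod [(array([335., 265.]), 0.71)]
rod_rest [(array([336., 265.]), 0.43)]
spare_carrier [(array([211., 283.]), 0.82), (array([154., 236.]), 0.47)]
lens [(array([286., 209.]), 0.76)]
bottle [(array([156., 234.]), 0.61)]
marker_jar [(array([114., 203.]), 0.64)]
reflector [(array([409., 344.]), 0.71)]
sanding_block [(array([287., 211.]), 0.7), (array([258., 320.]), 0.66)]
tape_roll [(array([245., 113.]), 0.67)]
side 413.13406912664874 [ 0.329 -0.925  0.799] [ 0.15  0.8  -0.58]
curebox [(array([306., 298.]), 0.64)]
carrier [(array([269., 212.]), 0.78)]
rod [(array([271., 193.]), 0.73)]
rod_rest [(array([265., 197.]), 0.57)]
spare_carrier [(array([358., 226.]), 0.8), (array([263., 197.]), 0.5)]
bottle [(array([385., 246.]), 0.8)]
marker_jar [(array([402., 303.]), 0.9)]
reflector [(array([292., 158.]), 0.93)]
sanding_block [(array([349., 198.]), 0.75), (array([272., 212.]), 0.17)]
tape_roll [(array([220., 331.]), 0.85), (array([304., 299.]), 0.57)]
wrist 341.86208707139 [0.245 0.633 0.384] [-0.25  0.07 -0.97]
```

View pics/scene0.png

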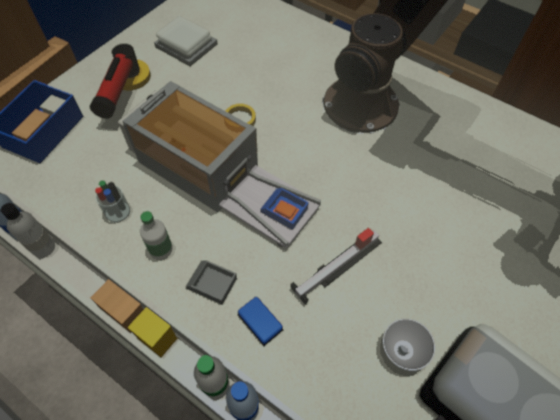

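View pics/side0.png

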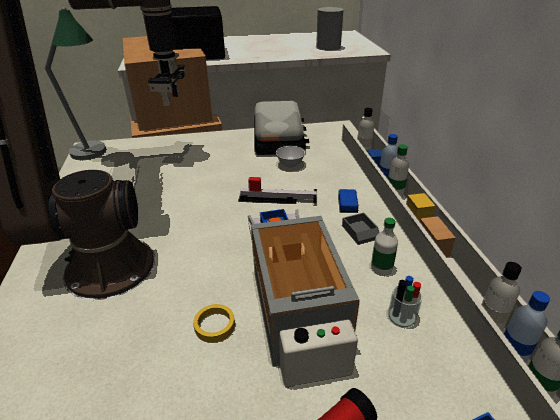

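The scene view shows the box at (190,140), the flap at (238,178), the carrier at (285,207), and the rod with its handle at (365,238) and head at (300,291). I'll enlarge a crop to pick points.

```bash
python3 - <<'E'
import cv2
a=cv2.imread('pics/scene0.png')[150:310,200:400]
cv2.imwrite('pics/c0.png',cv2.resize(a[:,:],None,fx=3.75,fy=3.75,interpolation=cv2.INTER_CUBIC))
E
python3 - <<'E'
from h import *
s=ctrl.snapshot('scene')
for n,p,z in [('deckL',(318,208),.03),('deckR',(285,243),.03),('handle',(365,237),.08),('headc',(300,291),.03),('flap',(239,178),.06),('carr',(285,207),.06)]:
    print(n,ray(s,p,z).round(3))
for th in ['rod','carrier']:
    m=ctrl.cut_out(s,th)[0]['pixels'].astype(np.uint8); r=cv2.minAreaRect(cv2.findNonZero(m)); print(th,cv2.boxPoints(r).round(1).tolist())
E
```

```text
deckL [[0.417 0.113 0.03 ]]
deckR [[0.553 0.104 0.03 ]]
handle [[0.448 0.265 0.08 ]]
headc [[0.636 0.207 0.03 ]]
flap [[ 0.48  -0.099  0.06 ]]
carr [[0.482 0.052 0.06 ]]
rod [[287.5, 285.1000061035156], [363.3999938964844, 216.8000030517578], [380.5, 235.8000030517578], [304.70001220703125, 304.20001220703125]]
carrier [[258.5, 210.6999969482422], [274.0, 182.8000030517578], [309.70001220703125, 202.60000610351562], [294.20001220703125, 230.5]]
```

View pics/c0.png

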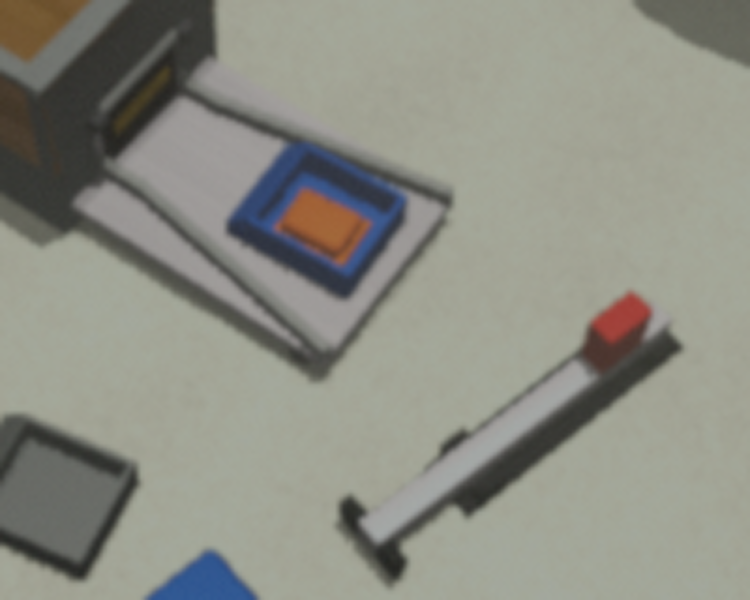

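```bash
cat >> h.py <<'E'
from scipy.optimize import least_squares
def T(p,L): # pose x,y,yaw
    c,s=np.cos(p[2]),np.sin(p[2]); L=np.atleast_2d(L).astype(float)
    return np.c_[p[0]+c*L[:,0]-s*L[:,1],p[1]+s*L[:,0]+c*L[:,1],L[:,2]]
def fit(s,px,L,p0):
    px=np.array(px,float)
    r=least_squares(lambda p:(proj(s,T(p,L))-px).ravel(),p0,loss='soft_l1'); return r.x,r.fun.reshape(-1,2)
E
python3 - <<'E'
from h import *
s=ctrl.snapshot('scene')
C=lambda *l:[(200+(u+.5)/3.75-.5,150+(v+.5)/3.75-.5) for u,v in l]
r,e=fit(s,C((620,316),(370,530),(665,318)),[(0,0,.082),(210,0,0),(-50,0,0)]@np.diag([.001,.001,1])+[[0,0,0],[0,0,.036],[0,0,.036]],[.45,.27,-.3]); print('rod',r[:2].round(4),np.degrees(r[2]),e.round(1).tolist())
c,e=fit(s,C((405,205),(345,293),(300,145),(232,215)),[(-.05,-.038,.062),(-.05,.038,.062),(.032,-.038,.062),(.032,.038,.062)],[.48,.05,-1.57]); print('carrier',c[:2].round(4),np.degrees(c[2]),e.round(1).tolist())
b,e=fit(s,[(256,131),(208,178),(123,125),(172,86)]+C((450,203),(322,352)),[(0,-.09,.172),(0,.09,.172),(.29,.09,.172),(.29,-.09,.172),(-.215,-.074,.037),(-.215,.074,.037)],[.48,-.1,-1.57]); print('box',b[:2].round(4),np.degrees(b[2]),e.round(1).tolist())
np.save('p.npy',[r,c,b])
im=cv2.resize(s['color'][:,:,::-1][80:310,110:400],None,fx=2.6,fy=2.6,interpolation=cv2.INTER_CUBIC)
def ln(p,L,col,close=True):
    q=((proj(s,T(p,L))-[110,80]+.5)*2.6*16).astype(np.int32); cv2.polylines(im,[q],close,col,1,cv2.LINE_AA,4)
ln(b,[(0,-.09,.172),(0,.09,.172),(.29,.09,.172),(.29,-.09,.172)],(0,255,0))
ln(b,[(0,-.09,0),(0,.09,0),(0,.09,.172),(0,-.09,.172)],(0,255,0))
ln(b,[(0,-.049,.03),(0,.049,.03),(0,.049,.1),(0,-.049,.1)],(255,255,0))
for k in(-1,1): ln(b,[(.0,k*.041,.044),(-.035,k*.041,.044),(-.215,k*.072,.044)],(0,0,255),False)
ln(c,[(-.05,-.038,.062),(-.05,.038,.062),(.032,.038,.062),(.032,-.038,.062)],(0,255,255))
ln(r,[(-.05,-.01,.036),(-.05,.01,.036),(.21,.01,.036),(.21,-.01,.036)],(0,255,0))
ln(r,[(-.02,-.011,.082),(-.02,.011,.082),(.02,.011,.082),(.02,-.011,.082)],(255,255,0))
cv2.imwrite('pics/ov.png',im)
def cb(p): d=p[:2]-b[:2]; cc,ss=np.cos(b[2]),np.sin(b[2]); return np.array([cc*d[0]+ss*d[1],-ss*d[0]+cc*d[1]])
print('carrier in box',cb(c).round(4),np.degrees(c[2]-b[2]),'rod',cb(r))
E
```

```text
rod [0.4413 0.2625] -16.159560942797434 [[0.7, 0.3], [-0.9, 0.5], [0.1, -1.9]]
carrier [0.4815 0.0433] -88.85983858362793 [[-0.9, -0.3], [-1.5, -2.8], [0.8, 0.5], [1.9, 2.0]]
box [ 0.4893 -0.0991] -89.45994661910993 [[-0.2, -0.3], [1.8, -0.4], [-1.4, -1.7], [-2.0, -3.2], [-0.0, 2.2], [1.7, 3.3]]
carrier in box [-0.1425 -0.0065] 0.6001080354819962 rod [-0.36212099 -0.04462915]
```

View pics/ov.png

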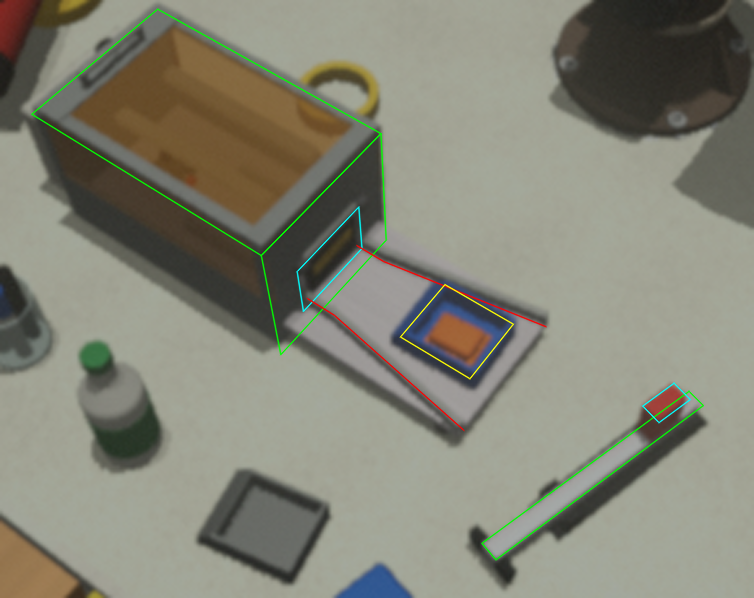

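The overlay fits within about 8 mm. I'll move over the rod and refine from close by.

Call:
send_rows(
  deltas=[
    [[0.03,0.025,0.005],0],
    [[0.06,0.05,0.01],0],
    [[0.09,0.076,0.015],0],
    [[0.12,0.102,0.02],0],
    [[0.148,0.127,0.025],0],
  ],
  gripper=1,
)

```text
clock: 2.57
tool_pos: [0.2671, 0.5199, 0.2721]
orientation: [-180.0, -0.0, -15.4]
force: [-0.2, 0.8, 0.0]
opening: 0.0875
gripper_force: 0.0
```

Call:
send_rows(
  deltas=[
    [[0.03,0.025,0.005],0],
    [[0.06,0.05,0.01],0],
    [[0.09,0.076,0.015],0],
    [[0.12,0.102,0.02],0],
    [[0.148,0.127,0.025],0],
  ],
)

```text
clock: 2.98
tool_pos: [0.3543, 0.3905, 0.2523]
orientation: [-180.0, -0.0, -15.4]
force: [0.5, 0.1, -0.4]
opening: 0.0874
gripper_force: 0.0
```

Call:
send_rows(
  deltas=[
    [[0.03,0.025,0.0],0],
    [[0.06,0.05,0.0],0],
    [[0.09,0.076,0.0],0],
    [[0.12,0.102,0.0],0],
    [[0.148,0.127,0.0],0],
  ],
)

```text
clock: 3.4
tool_pos: [0.4415, 0.2611, 0.2525]
orientation: [-180.0, -0.0, -15.4]
force: [0.1, 1.3, -0.2]
opening: 0.0878
gripper_force: 0.0
```

```bash
python3 - <<'E'
from h import *
o=ctrl.get_obs(); print(o['clock'],o['tool_pos'],o['orientation'],o['joint_pos'])
s=ctrl.snapshot('wrist'); save(s,'w1'); K,R,t=cam(s); print(K[0,0],(-R.T@t).round(3),R.round(2).tolist())
np.savez('w1.npz',**s)
r,c,b=np.load('p.npy')
print('handle top',proj(s,T(r,[(-.02,-.011,.082),(-.02,.011,.082),(.02,.011,.082),(.02,-.011,.082),(.21,0,.036)])).round(0).tolist())
im=cv2.resize(s['color'][:,:,::-1],None,fx=1.4,fy=1.4,interpolation=cv2.INTER_CUBIC); cv2.imwrite('pics/w1b.png',im)
E
```

```text
3.4 [0.44149218 0.26112713 0.25247596] [-1.79968929e+02 -1.96268218e-02 -1.53907490e+01] [ 5.25650766e+01  7.02215916e+00 -2.28626473e+01  7.53484783e-03
 -6.00790283e+01  2.20404233e+01]
341.86208707139 [0.507 0.243 0.344] [[-0.27, -0.96, -0.0], [-0.93, 0.26, 0.26], [-0.25, 0.07, -0.97]]
handle top [[290.0, 231.0], [263.0, 231.0], [263.0, 182.0], [292.0, 183.0], [281.0, -73.0]]
```

View pics/w1b.png

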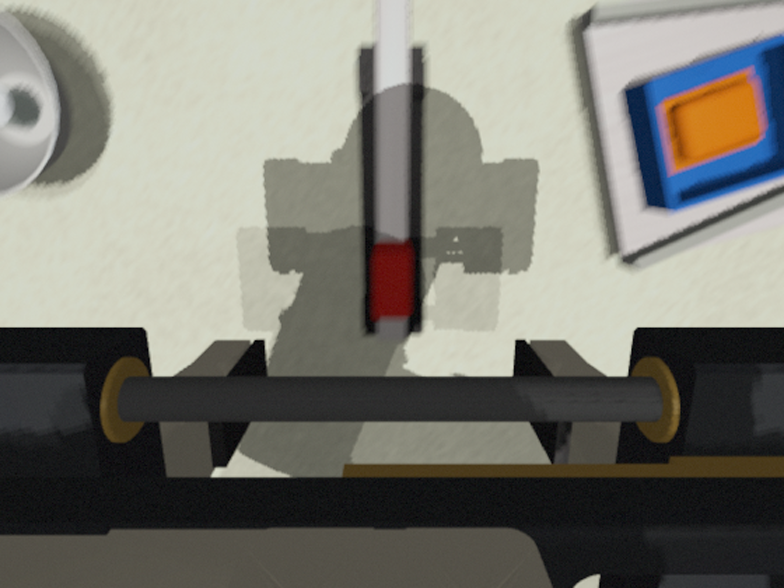

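The wrist view shows the rod aligned with the tool: handle at (392,285) and the shaft vertical at column 392, which is the picture centre. I'll descend and grip.

Call:
send_rows(
  deltas=[
    [[0.001,0,0.045],0],
    [[0.001,0,0.09],0],
    [[0.001,0,0.135],0],
    [[0.001,0,0.165],0],
    [[0.001,0,0.182],0],
  ],
)

```text
clock: 3.87
tool_pos: [0.4405, 0.2611, 0.1037]
orientation: [179.8, 0.1, -15.4]
force: [-0.5, 0.2, -0.1]
opening: 0.0879
gripper_force: 0.0
```

Call:
send_rows(
  deltas=[
    [[0,0,0],0],
    [[0,0,0],0],
    [[0,0,0],0],
    [[0,0,0],0],
    [[0,0,0],0],
  ],
  gripper=0,
)

```text
clock: 4.28
tool_pos: [0.442, 0.263, 0.1079]
orientation: [-179.9, -0.1, -15.4]
force: [0.2, -0.6, -0.1]
opening: 0.0598
gripper_force: 0.0
```

Call:
send_rows(
  deltas=[
    [[0,0,0],0],
    [[0,0,0],0],
    [[0,0,0],0],
    [[0,0,0],0],
    [[0,0,0],0],
  ],
)

```text
clock: 4.7
tool_pos: [0.4415, 0.2623, 0.1066]
orientation: [-180.0, -0.0, -15.4]
force: [-0.5, 0.2, -0.0]
opening: 0.0264
gripper_force: 0.0
```

```bash
python3 - <<'E'
from h import *
s=dict(np.load('w1.npz')); 
d=ray(s,np.array([(583,22),(622,262)])/1.4,.03); print('deck corners',d.round(4).tolist())
# carrier rear rim corners
q=ray(s,np.array([(628,88),(665,208)])/1.4,.062); print(q.round(4).tolist(), np.linalg.norm(q[1]-q[0]))
print(ctrl.get_obs())
E
```

```text
deck corners [[0.5556, 0.1114, 0.03], [0.4054, 0.1102, 0.03]]
[[0.5118, 0.1064, 0.062], [0.4411, 0.0949, 0.062]] 0.07165642715718429
{'clock': 4.7, 'joint_pos': array([ 5.26462301e+01,  1.71758580e+01, -3.27023826e+01,  8.19492417e-04,
       -4.01174233e+01,  2.19534872e+01]), 'qvel': array([ 0.06957916,  0.06962411,  0.00218851,  0.03921188,  0.00259867,
       -0.08350884]), 'tau': array([ 2.86837218e-03, -4.45843935e+01,  2.01730818e+01,  4.78454724e+00,
        6.31271442e-02, -6.31191074e-05]), 'tool_pos': array([0.44153271, 0.26234438, 0.10662701]), 'orientation': array([-1.79996176e+02, -2.11087930e-03, -1.53996561e+01]), 'force': array([-0.48539064,  0.16866346, -0.00778444]), 'moment': array([-0.00956424, -0.04863501, -0.03423805]), 'gripper_force': 0.0, 'opening': 0.026395837723135467}
```

Call:
send_rows(
  deltas=[
    [[0,0,0],0],
    [[0,0,0],0],
    [[0,0,0],0],
    [[0,0,-0.005],0],
    [[0,0,-0.01],0],
  ],
  gripper=0,
)

```text
clock: 5.12
tool_pos: [0.4413, 0.262, 0.1144]
orientation: [179.9, 0.0, -15.4]
force: [0.5, -0.0, -1.6]
opening: 0.022
gripper_force: 30.0
```

Call:
send_rows(
  deltas=[
    [[0,0,-0.02],0],
    [[0,0,-0.05],0],
    [[0,0,-0.08],0],
    [[0,0,-0.11],0],
    [[0,0,-0.13],0],
  ],
)

```text
clock: 5.53
tool_pos: [0.4419, 0.2626, 0.2212]
orientation: [-179.9, -0.1, -15.4]
force: [0.3, 0.6, -2.3]
opening: 0.0216
gripper_force: 30.0
```

Call:
send_rows(
  deltas=[
    [[0.003,-0.03,0],0.078],
    [[0.006,-0.06,0],0.156],
    [[0.01,-0.09,0],0.234],
    [[0.013,-0.12,0],0.312],
    [[0.016,-0.144,0],0.39],
  ],
)

```text
clock: 5.95
tool_pos: [0.4849, 0.3714, 0.2188]
orientation: [-180.0, 0.0, -50.8]
force: [0.2, 0.2, -1.9]
opening: 0.0218
gripper_force: 30.0
```

Call:
send_rows(
  deltas=[
    [[0,0,0],0.078],
    [[0,0,0],0.156],
    [[0,0,0],0.234],
    [[0,0,0],0.312],
    [[0,0,0],0.39],
  ],
)

```text
clock: 6.37
tool_pos: [0.4843, 0.37, 0.2186]
orientation: [180.0, -0.0, -85.9]
force: [-0.5, 0.1, -1.5]
opening: 0.0217
gripper_force: 30.0
```

Call:
send_rows(
  deltas=[
    [[0,0,0],0.043],
    [[0,0,0],0.043],
    [[0,0,0],0.043],
    [[0,0,0],0.043],
    [[0,0,0],0.043],
  ],
)

```text
clock: 6.78
tool_pos: [0.4844, 0.37, 0.2186]
orientation: [180.0, 0.0, -89.4]
force: [0.1, -0.4, -1.8]
opening: 0.022
gripper_force: 30.0
```

```bash
python3 - <<'E'
from h import *
o=ctrl.get_obs(); print(o['clock'],o['tool_pos'],o['orientation'],o['joint_pos'])
s=ctrl.snapshot('wrist'); np.savez('w2.npz',**s)
im=cv2.resize(s['color'][:,:,::-1],None,fx=1.4,fy=1.4,interpolation=cv2.INTER_CUBIC); cv2.imwrite('pics/w2b.png',im)
E
```

```text
6.7833 [0.48443332 0.36998899 0.21863079] [ 1.79998999e+02  2.62044119e-03 -8.93677469e+01] [ 5.57095297e+01  1.76635250e+01 -1.36522206e+01 -2.71643770e-03
 -5.86826787e+01 -5.50758647e+01]
```

View pics/w2b.png

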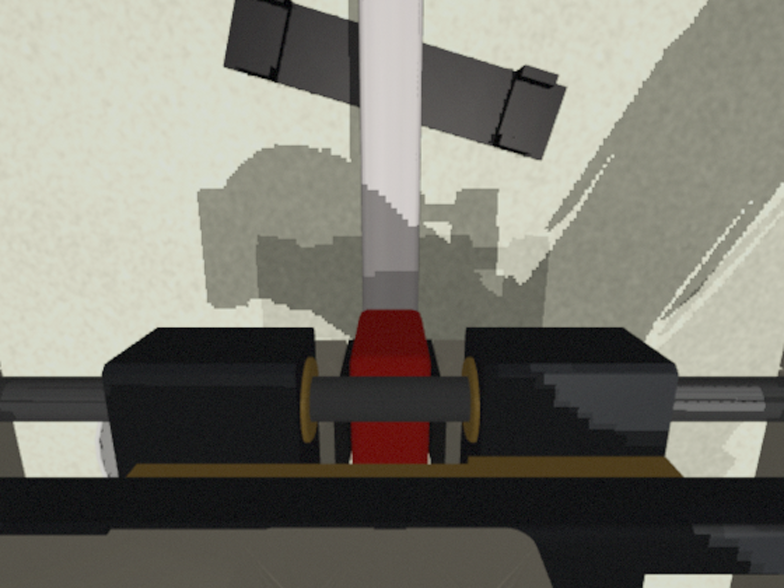

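Call:
send_rows(
  deltas=[
    [[0.04,0,0],0],
    [[0.08,0,0],0],
    [[0.12,0,0],0],
    [[0.16,0,0],0],
    [[0.2,0,0],0],
  ],
)

```text
clock: 7.25
tool_pos: [0.4857, 0.2086, 0.2187]
orientation: [-180.0, 0.0, -89.4]
force: [0.8, 0.2, -2.1]
opening: 0.0214
gripper_force: 30.0
```

```bash
python3 - <<'E'
from h import *
o=ctrl.get_obs(); print(o['clock'],o['tool_pos'],o['orientation'])
s=ctrl.snapshot('wrist'); np.savez('w3.npz',**s)
im=cv2.resize(s['color'][:,:,::-1],None,fx=1.4,fy=1.4,interpolation=cv2.INTER_CUBIC); cv2.imwrite('pics/w3b.png',im)
E
```

```text
7.25 [0.48569208 0.20864221 0.21867181] [-1.79990149e+02  7.95645067e-03 -8.93884521e+01]
```

View pics/w3b.png

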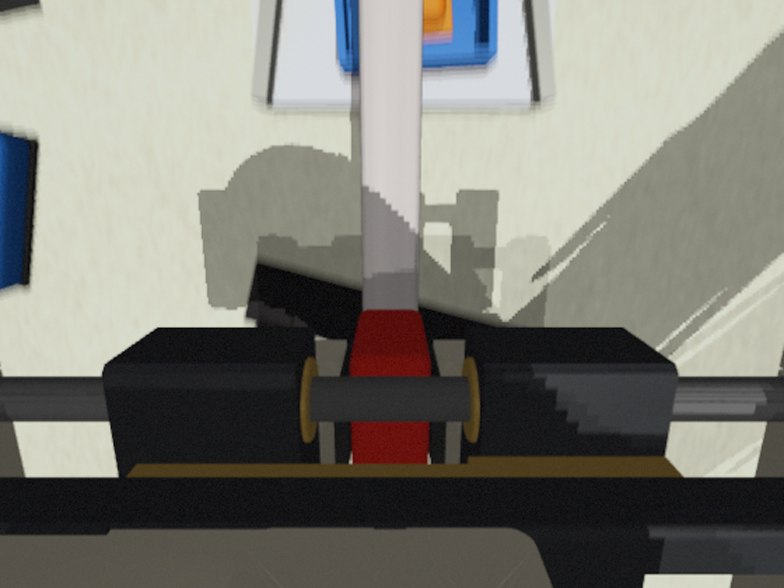

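```bash
python3 - <<'E'
from h import *
s=dict(np.load('w3.npz'))
print('deck end',ray(s,np.array([(252,104),(554,104)])/1.4,.03).round(4).tolist())
print('guide top ends',ray(s,np.array([(272,102),(538,102)])/1.4,.044).round(4).tolist())
print('deck side top',ray(s,np.array([(262,0),(547,0)])/1.4,.03).round(4).tolist())
print('carrier rear bottom',ray(s,np.array([(340,75),(494,66)])/1.4,.03).round(4).tolist(),'rim',ray(s,np.array([(337,70),(497,63)])/1.4,.062).round(4).tolist())
r,c,b=np.load('p.npy')
s=ctrl.snapshot('scene'); 
for z in(.07,):
  for th in['flap','flap_hinge','stop_pad']:
    print(th,[(np.round(np.array(x['xy'])*[560,420]),x['conf']) for x in ctrl.boxes_of(s,th)[:2]])
P=lambda L:ray(s,np.array([(200+(u+.5)/3.75-.5,150+(v+.5)/3.75-.5) for u,v in L]),.044)
print('guide', P([(185,92),(447,197),(108,170),(325,345)]).round(4).tolist())
E
```

```text
deck end [[0.5619, 0.1091, 0.03], [0.396, 0.1074, 0.03]]
guide top ends [[0.5477, 0.1095, 0.044], [0.4089, 0.1081, 0.044]]
deck side top [[0.5535, 0.0581, 0.03], [0.4046, 0.0565, 0.03]]
carrier rear bottom [[0.5133, 0.0938, 0.03], [0.4302, 0.0885, 0.03]] rim [[0.5116, 0.097, 0.062], [0.4352, 0.0931, 0.062]]
flap [(array([235., 175.]), 0.89)]
flap_hinge [(array([204., 150.]), 0.59)]
stop_pad [(array([112., 204.]), 0.64)]
guide [[0.4455, -0.0933, 0.044], [0.4088, 0.109, 0.044], [0.5309, -0.095, 0.044], [0.5541, 0.1084, 0.044]]
```

Call:
send_rows(
  deltas=[
    [[-0.034,0.003,0],-0.01],
    [[-0.068,0.006,0],-0.01],
    [[-0.102,0.01,0],-0.01],
    [[-0.136,0.013,0],-0.01],
    [[-0.17,0.016,0],-0.01],
  ],
)

```text
clock: 7.92
tool_pos: [0.4715, 0.3484, 0.2185]
orientation: [-180.0, 0.0, -88.5]
force: [0.6, 0.2, -0.8]
opening: 0.0219
gripper_force: 30.0
```

Call:
send_rows(
  deltas=[
    [[0,0,0.025],0],
    [[0,0,0.055],0],
    [[0,0,0.08],0],
    [[0,0,0.1],0],
    [[0,0,0.112],0],
  ],
)

```text
clock: 8.33
tool_pos: [0.4711, 0.3465, 0.1267]
orientation: [179.9, -0.1, -88.5]
force: [0.1, 0.1, -1.3]
opening: 0.0219
gripper_force: 30.0
```

```bash
python3 - <<'E'
from h import *
o=ctrl.get_obs(); print(o['clock'],o['tool_pos'],o['orientation'])
s=ctrl.snapshot('scene'); np.savez('s4.npz',**s)
im=cv2.resize(s['color'][140:280,220:380,::-1],None,fx=4,fy=4,interpolation=cv2.INTER_CUBIC); cv2.imwrite('pics/s4.png',im)
E
```

```text
8.3333 [0.4710613  0.34651819 0.12666198] [ 1.79902549e+02 -1.12666025e-01 -8.84779621e+01]
```

View pics/s4.png

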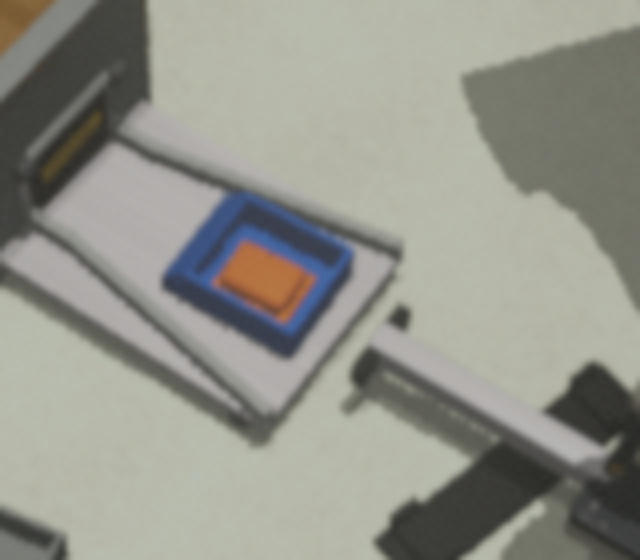

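The rod head, at (380,348) in the crop, sits in front of the lane mouth, and the carrier is slightly to its right. I'll approach gently and push.

Call:
send_rows(
  deltas=[
    [[0.008,0,0],0],
    [[0.018,0,0],0],
    [[0.026,0,0],0],
    [[0.032,0,0],0],
    [[0.036,0,0],0],
  ],
)

```text
clock: 8.8
tool_pos: [0.4729, 0.3163, 0.13]
orientation: [-179.9, 0.1, -88.6]
force: [-0.3, -0.2, -1.5]
opening: 0.0218
gripper_force: 30.0
```

Call:
send_rows(
  deltas=[
    [[0.003,0,0],0],
    [[0.006,0,0],0],
    [[0.009,0,0],0],
    [[0.012,0,0],0],
    [[0.015,0,0],0],
  ],
)

```text
clock: 9.22
tool_pos: [0.4731, 0.3053, 0.1291]
orientation: [-180.0, 0.0, -88.6]
force: [-0.0, 2.7, -1.1]
opening: 0.022
gripper_force: 30.0
```

Call:
send_rows(
  deltas=[
    [[0.003,0,0],0],
    [[0.006,0,0],0],
    [[0.009,0,0],0],
    [[0.012,0,0],0],
    [[0.015,0,0],0],
  ],
)

```text
clock: 9.63
tool_pos: [0.4732, 0.293, 0.129]
orientation: [-180.0, 0.0, -88.6]
force: [-0.2, 3.2, -1.1]
opening: 0.0218
gripper_force: 30.0
```

Call:
send_rows(
  deltas=[
    [[0.003,0,0],0],
    [[0.006,0,0],0],
    [[0.009,0,0],0],
    [[0.012,0,0],0],
    [[0.015,0,0],0],
  ],
)

```text
clock: 10.05
tool_pos: [0.4735, 0.2809, 0.1289]
orientation: [180.0, -0.0, -88.6]
force: [0.2, 2.0, -0.9]
opening: 0.0214
gripper_force: 30.0
```

Call:
send_rows(
  deltas=[
    [[0.004,0,0],0],
    [[0.008,0,0],0],
    [[0.012,0,0],0],
    [[0.016,0,0],0],
    [[0.02,0,0],0],
  ],
)

```text
clock: 10.47
tool_pos: [0.4739, 0.2647, 0.129]
orientation: [180.0, -0.0, -88.6]
force: [0.0, 2.3, -1.8]
opening: 0.0217
gripper_force: 30.0
```

```bash
python3 - <<'E'
from h import *
o=ctrl.get_obs(); print(o['clock'],o['tool_pos'],o['orientation'],o['force'])
s=ctrl.snapshot('wrist'); np.savez('w5.npz',**s)
a=cv2.resize(s['color'][:230,:,::-1],None,fx=1.2,fy=1.2,interpolation=cv2.INTER_CUBIC)
s=ctrl.snapshot('scene'); np.savez('s5.npz',**s)
b=cv2.resize(s['color'][150:255,200:400,::-1],None,fx=3.0,fy=3.0,interpolation=cv2.INTER_CUBIC)
im=np.zeros((a.shape[0]+b.shape[0],672,3),np.uint8); im[:a.shape[0]]=a; im[a.shape[0]:,:600]=b
cv2.imwrite('pics/m5.png',im); print(im.shape)
E
```

```text
10.4667 [0.47391112 0.26472933 0.12895139] [ 1.79999085e+02 -1.68147069e-03 -8.85740722e+01] [ 0.04057416  2.26790597 -1.81508546]
(591, 672, 3)
```

View pics/m5.png

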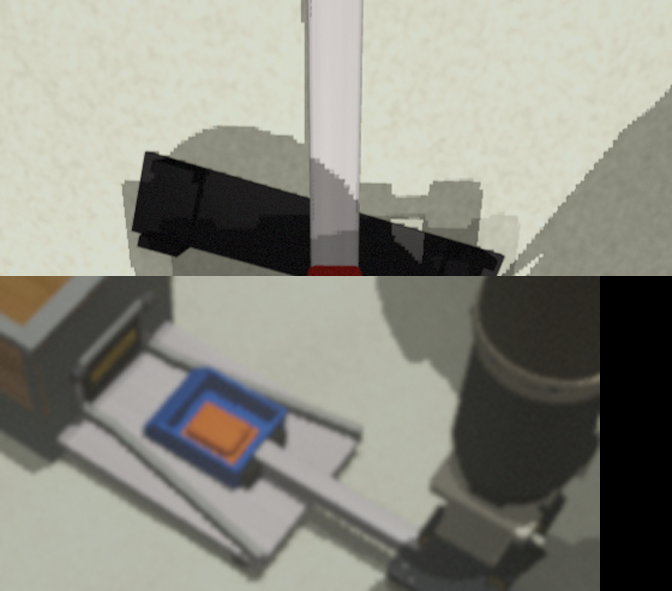

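Pushing works at about 2.3 N, with the head square on the carrier's rear wall. I'll go on.

Call:
send_rows(
  deltas=[
    [[0.005,0,0],0],
    [[0.01,0,0],0],
    [[0.015,0,0],0],
    [[0.02,0,0],0],
    [[0.025,0,0],0],
  ],
)

```text
clock: 10.98
tool_pos: [0.4745, 0.2448, 0.129]
orientation: [-180.0, 0.0, -88.6]
force: [0.7, 4.2, -1.2]
opening: 0.0217
gripper_force: 30.0
```

Call:
send_rows(
  deltas=[
    [[0.005,0,0],0],
    [[0.01,0,0],0],
    [[0.015,0,0],0],
    [[0.02,0,0],0],
    [[0.025,0,0],0],
  ],
)

```text
clock: 11.4
tool_pos: [0.475, 0.2248, 0.129]
orientation: [-180.0, 0.0, -88.6]
force: [1.7, 3.2, -2.3]
opening: 0.0219
gripper_force: 30.0
```

```bash
python3 - <<'E'
from h import *
o=ctrl.get_obs(); print(o['clock'],o['tool_pos'],o['orientation'],o['force'],o['moment'])
s=ctrl.snapshot('scene')
for th in ['carrier','lens']:
    x=ctrl.boxes_of(s,th); 
    if x: p=np.array(x[0]['xy'])*[560,420]; print(th,x[0]['conf'],ray(s,p,.055).round(4))
E
```

```text
11.4 [0.47503621 0.22480148 0.12902373] [-1.79984962e+02  7.78348282e-03 -8.85601701e+01] [ 1.69348309  3.22959652 -2.25822255] [ 1.19373313 -0.39154982  0.24781133]
carrier 0.95 [[ 0.4732 -0.0483  0.055 ]]
lens 0.86 [[ 0.4807 -0.019   0.055 ]]
```

Call:
send_rows(
  deltas=[
    [[0.004,0,0],0],
    [[0.008,0,0],0],
    [[0.012,0,0],0],
    [[0.016,0,0],0],
    [[0.02,0,0],0],
  ],
)

```text
clock: 11.97
tool_pos: [0.4753, 0.2089, 0.129]
orientation: [-180.0, 0.0, -88.6]
force: [0.1, 3.3, -2.1]
opening: 0.0214
gripper_force: 30.0
```

Call:
send_rows(
  deltas=[
    [[0.003,0,0],0],
    [[0.006,0,0],0],
    [[0.009,0,0],0],
    [[0.012,0,0],0],
    [[0.015,0,0],0],
  ],
)

```text
clock: 12.38
tool_pos: [0.4756, 0.1969, 0.129]
orientation: [-180.0, 0.0, -88.6]
force: [-0.3, 2.5, -2.0]
opening: 0.0218
gripper_force: 30.0
```

Call:
send_rows(
  deltas=[
    [[0.003,0,0],0],
    [[0.006,0,0],0],
    [[0.009,0,0],0],
    [[0.012,0,0],0],
    [[0.015,0,0],0],
  ],
)

```text
clock: 12.8
tool_pos: [0.476, 0.185, 0.129]
orientation: [-180.0, 0.0, -88.6]
force: [0.0, 3.7, -2.0]
opening: 0.0214
gripper_force: 30.0
```

```bash
python3 - <<'E'
from h import *
o=ctrl.get_obs(); print(o['clock'],o['tool_pos'],o['orientation'],o['force'],o['moment'])
E
```

```text
12.8 [0.47597556 0.18497239 0.12900449] [-1.79991266e+02  9.02387319e-03 -8.85715232e+01] [ 0.00620324  3.69793519 -2.036816  ] [ 1.38013353 -0.0417893  -0.03103804]
```

Call:
send_rows(
  deltas=[
    [[0.004,0,0],0],
    [[0.008,0,0],0],
    [[0.012,0,0],0],
    [[0.016,0,0],0],
    [[0.02,0,0],0],
  ],
)

```text
clock: 13.22
tool_pos: [0.4764, 0.1689, 0.129]
orientation: [-180.0, 0.0, -88.6]
force: [0.1, 4.0, -0.4]
opening: 0.0219
gripper_force: 30.0
```

Call:
send_rows(
  deltas=[
    [[0.004,0,0],0],
    [[0.008,0,0],0],
    [[0.012,0,0],0],
    [[0.016,0,0],0],
    [[0.02,0,0],0],
  ],
)

```text
clock: 13.63
tool_pos: [0.4768, 0.1529, 0.129]
orientation: [-180.0, 0.0, -88.6]
force: [0.1, 5.0, -1.0]
opening: 0.0217
gripper_force: 30.0
```

Call:
send_rows(
  deltas=[
    [[0.004,0,0],0],
    [[0.008,0,0],0],
    [[0.012,0,0],0],
    [[0.016,0,0],0],
    [[0.02,0,0],0],
  ],
)

```text
clock: 14.05
tool_pos: [0.4771, 0.1368, 0.129]
orientation: [180.0, -0.0, -88.6]
force: [0.2, 4.9, -1.7]
opening: 0.0216
gripper_force: 30.0
```

```bash
python3 - <<'E'
from h import *
o=ctrl.get_obs(); print(o['clock'],o['tool_pos'],o['orientation'],o['force'],o['moment'])
s=ctrl.snapshot('wrist'); np.savez('w6.npz',**s)
g=cv2.cvtColor(s['color'],cv2.COLOR_RGB2GRAY)
for r in (5,20,40,60): print(r,(g[r,::10]).tolist())
E
```

```text
14.05 [0.47710418 0.13683619 0.12895859] [ 1.79997106e+02 -1.91858494e-03 -8.85715144e+01] [ 0.219665    4.88568431 -1.74344213] [ 1.7622286  -0.03074558 -0.00875533]
5 [210, 212, 206, 210, 212, 212, 212, 211, 209, 211, 210, 211, 203, 204, 176, 176, 66, 208, 209, 211, 212, 213, 213, 214, 214, 215, 197, 204, 205, 202, 185, 215, 215, 216, 215, 214, 214, 214, 216, 60, 180, 179, 214, 212, 212, 212, 202, 207, 205, 211, 211, 210, 212, 209, 211, 212]
20 [211, 209, 210, 211, 210, 211, 211, 210, 208, 213, 209, 212, 205, 205, 176, 176, 58, 208, 210, 211, 212, 212, 214, 215, 214, 214, 197, 205, 205, 202, 182, 215, 215, 215, 216, 214, 216, 216, 216, 60, 181, 181, 213, 213, 204, 209, 208, 211, 206, 210, 205, 205, 211, 205, 203, 206]
40 [210, 211, 211, 211, 210, 209, 210, 212, 210, 211, 212, 207, 212, 204, 176, 177, 68, 206, 210, 210, 212, 214, 215, 216, 215, 215, 196, 206, 205, 203, 172, 216, 216, 216, 216, 216, 216, 216, 215, 59, 183, 182, 214, 210, 210, 208, 211, 206, 203, 208, 211, 209, 210, 208, 209, 210]
60 [208, 210, 203, 211, 212, 205, 211, 212, 210, 214, 206, 213, 213, 207, 177, 180, 69, 210, 209, 211, 213, 214, 216, 216, 215, 216, 195, 206, 205, 204, 172, 216, 216, 216, 217, 216, 216, 216, 216, 122, 141, 184, 215, 211, 211, 208, 205, 206, 207, 210, 207, 210, 205, 208, 213, 208]
```

Call:
send_rows(
  deltas=[
    [[0.004,0,0],0],
    [[0.008,0,0],0],
    [[0.012,0,0],0],
    [[0.016,0,0],0],
    [[0.02,0,0],0],
  ],
)

```text
clock: 14.52
tool_pos: [0.4775, 0.1208, 0.129]
orientation: [180.0, -0.0, -88.6]
force: [0.2, 4.2, -0.5]
opening: 0.0221
gripper_force: 30.0
```

Call:
send_rows(
  deltas=[
    [[0.004,0,0],0],
    [[0.008,0,0],0],
    [[0.012,0,0],0],
    [[0.016,0,0],0],
    [[0.02,0,0],0],
  ],
)

```text
clock: 14.93
tool_pos: [0.4779, 0.1048, 0.129]
orientation: [180.0, -0.0, -88.6]
force: [-0.0, 4.8, -1.5]
opening: 0.0218
gripper_force: 30.0
```

Call:
send_rows(
  deltas=[
    [[0.004,0,0],0],
    [[0.008,0,0],0],
    [[0.012,0,0],0],
    [[0.016,0,0],0],
    [[0.02,0,0],0],
  ],
)

```text
clock: 15.35
tool_pos: [0.4783, 0.0888, 0.1289]
orientation: [180.0, -0.0, -88.6]
force: [-0.4, 4.3, -0.7]
opening: 0.0218
gripper_force: 30.0
```

Call:
send_rows(
  deltas=[
    [[0.004,0,0],0],
    [[0.008,0,0],0],
    [[0.012,0,0],0],
    [[0.016,0,0],0],
    [[0.02,0,0],0],
  ],
)

```text
clock: 15.77
tool_pos: [0.4787, 0.0728, 0.129]
orientation: [-180.0, 0.0, -88.6]
force: [-0.1, 4.6, -0.9]
opening: 0.022
gripper_force: 30.0
```

Call:
send_rows(
  deltas=[
    [[0.0025,0,0],0],
    [[0.005,0,0],0],
    [[0.0075,0,0],0],
    [[0.01,0,0],0],
    [[0.0125,0,0],0],
  ],
)

```text
clock: 16.18
tool_pos: [0.4789, 0.063, 0.129]
orientation: [180.0, -0.0, -88.6]
force: [-0.9, 5.1, -1.3]
opening: 0.0219
gripper_force: 30.0
```

Call:
send_rows(
  deltas=[
    [[0.002,0,0],0],
    [[0.004,0,0],0],
    [[0.006,0,0],0],
    [[0.008,0,0],0],
    [[0.01,0,0],0],
  ],
)

```text
clock: 16.6
tool_pos: [0.4791, 0.055, 0.1289]
orientation: [180.0, -0.0, -88.6]
force: [0.9, 4.1, -0.3]
opening: 0.0218
gripper_force: 30.0
```

Call:
send_rows(
  deltas=[
    [[0.002,0,0],0],
    [[0.004,0,0],0],
    [[0.006,0,0],0],
    [[0.008,0,0],0],
    [[0.01,0,0],0],
  ],
)

```text
clock: 17.02
tool_pos: [0.4792, 0.0469, 0.1288]
orientation: [180.0, -0.0, -88.6]
force: [-0.5, 4.2, -2.7]
opening: 0.0217
gripper_force: 30.0
```

Call:
send_rows(
  deltas=[
    [[0.001,0,0],0],
    [[0.002,0,0],0],
    [[0.003,0,0],0],
    [[0.004,0,0],0],
    [[0.005,0,0],0],
  ],
)

```text
clock: 17.43
tool_pos: [0.4794, 0.0431, 0.1289]
orientation: [180.0, -0.0, -88.6]
force: [-0.9, 2.6, -3.3]
opening: 0.0222
gripper_force: 30.0
```

Call:
send_rows(
  deltas=[
    [[0.001,0,0],0],
    [[0.002,0,0],0],
    [[0.003,0,0],0],
    [[0.004,0,0],0],
    [[0.005,0,0],0],
  ],
)

```text
clock: 17.85
tool_pos: [0.4796, 0.0391, 0.129]
orientation: [-180.0, 0.0, -88.6]
force: [-0.3, 2.3, -3.8]
opening: 0.0218
gripper_force: 30.0
```

Call:
send_rows(
  deltas=[
    [[0.001,0,0],0],
    [[0.002,0,0],0],
    [[0.003,0,0],0],
    [[0.004,0,0],0],
    [[0.005,0,0],0],
  ],
)

```text
clock: 18.27
tool_pos: [0.4796, 0.0351, 0.129]
orientation: [180.0, -0.0, -88.6]
force: [-0.5, 3.8, -4.3]
opening: 0.0219
gripper_force: 30.0
```

Base force is about 2.3 to 3.8 N. From here I'll send one call at a time.

Call:
send_rows(
  deltas=[
    [[0.001,0,0],0],
    [[0.002,0,0],0],
    [[0.003,0,0],0],
    [[0.004,0,0],0],
    [[0.004,0,0],0],
  ],
)

```text
clock: 18.68
tool_pos: [0.4797, 0.0318, 0.1289]
orientation: [180.0, -0.0, -88.6]
force: [-0.2, 1.5, -4.6]
opening: 0.0215
gripper_force: 30.0
```

Call:
send_rows(
  deltas=[
    [[0.001,0,0],0],
    [[0.002,0,0],0],
    [[0.003,0,0],0],
    [[0.004,0,0],0],
    [[0.005,0,0],0],
  ],
)

```text
clock: 19.1
tool_pos: [0.4798, 0.0279, 0.129]
orientation: [-180.0, 0.0, -88.6]
force: [0.6, 2.2, -4.6]
opening: 0.0224
gripper_force: 30.0
```

Call:
send_rows(
  deltas=[
    [[0.001,0,0],0],
    [[0.002,0,0],0],
    [[0.003,0,0],0],
    [[0.004,0,0],0],
    [[0.005,0,0],0],
  ],
)

```text
clock: 19.52
tool_pos: [0.4799, 0.0239, 0.1289]
orientation: [180.0, -0.0, -88.6]
force: [-0.3, 3.2, -3.9]
opening: 0.022
gripper_force: 30.0
```

Call:
send_rows(
  deltas=[
    [[0.001,0,0],0],
    [[0.002,0,0],0],
    [[0.003,0,0],0],
    [[0.004,0,0],0],
    [[0.005,0,0],0],
  ],
)

```text
clock: 19.93
tool_pos: [0.48, 0.0199, 0.129]
orientation: [180.0, 0.0, -88.6]
force: [-0.4, 2.3, -3.6]
opening: 0.0218
gripper_force: 30.0
```

Call:
send_rows(
  deltas=[
    [[0.001,0,0],0],
    [[0.002,0,0],0],
    [[0.003,0,0],0],
    [[0.004,0,0],0],
    [[0.005,0,0],0],
  ],
)

```text
clock: 20.35
tool_pos: [0.4801, 0.0159, 0.129]
orientation: [-180.0, 0.0, -88.6]
force: [0.4, 4.1, -4.7]
opening: 0.0216
gripper_force: 30.0
```

Call:
send_rows(
  deltas=[
    [[0.0005,0,0],0],
    [[0.001,0,0],0],
    [[0.0015,0,0],0],
    [[0.002,0,0],0],
    [[0.0025,0,0],0],
  ],
)

```text
clock: 20.77
tool_pos: [0.4803, 0.0141, 0.129]
orientation: [-180.0, 0.0, -88.6]
force: [-1.2, 3.7, -3.8]
opening: 0.022
gripper_force: 30.0
```

Call:
send_rows(
  deltas=[
    [[0.0005,0,0],0],
    [[0.001,0,0],0],
    [[0.0015,0,0],0],
    [[0.002,0,0],0],
    [[0.0025,0,0],0],
  ],
)

```text
clock: 21.18
tool_pos: [0.4804, 0.0122, 0.129]
orientation: [-180.0, 0.0, -88.6]
force: [-1.0, 6.2, -3.1]
opening: 0.0216
gripper_force: 30.0
```

```bash
python3 - <<'E'
from h import *
F=[]
for i in range(5):
    F.append(ctrl.get_obs()['force']); ctrl.snapshot('side')
print(np.round(F,1).tolist(), np.mean(F,0), ctrl.get_obs()['clock'])
E
```

```text
[[-1.0, 6.2, -3.1], [-0.5, 6.1, -3.4], [-0.1, 5.0, -4.0], [0.3, 5.1, -3.6], [-0.9, 4.2, -3.5]] [-0.43127872  5.34353918 -3.54788365] 21.4333
```

Call:
send_rows(
  deltas=[
    [[0.0003,0,0],0],
    [[0.0006,0,0],0],
    [[0.001,0,0],0],
    [[0.001,0,0],0],
    [[0.001,0,0],0],
  ],
)

```text
clock: 21.85
tool_pos: [0.4805, 0.0115, 0.1291]
orientation: [-180.0, 0.0, -88.6]
force: [-0.0, 7.2, -3.7]
opening: 0.0219
gripper_force: 30.0
```

```bash
python3 - <<'E'
from h import *
F=[]
for i in range(6):
    F.append(ctrl.get_obs()['force']); ctrl.snapshot('side')
print(np.round(F,1).tolist(), np.mean(F,0), ctrl.get_obs()['tool_pos'])
s=ctrl.snapshot('side')
for th in['carrier','lens','stop_pad','flap']:
    print(th,[(np.round(np.array(x['xy'])*[560,420]),round(x['conf'],2)) for x in ctrl.boxes_of(s,th)[:2]])
E
```

```text
[[-0.0, 7.2, -3.7], [-1.4, 5.6, -3.0], [-0.5, 5.8, -3.8], [-0.5, 6.1, -3.6], [-0.6, 6.2, -3.1], [-0.9, 6.0, -3.2]] [-0.63700915  6.15549921 -3.39937024] [0.48047358 0.01151868 0.12905687]
carrier []
lens []
stop_pad []
flap [(array([304., 300.]), 0.45)]
```

Stop found: force rose about 1 N per mm and averages 6.2 N, so the pad is pressed some 4 mm. Now I'll withdraw slowly.

Call:
send_rows(
  deltas=[
    [[-0.0005,0,0],0],
    [[-0.001,0,0],0],
    [[-0.0015,0,0],0],
    [[-0.002,0,0],0],
    [[-0.0025,0,0],0],
  ],
)

```text
clock: 22.82
tool_pos: [0.48, 0.0128, 0.1289]
orientation: [180.0, -0.0, -88.6]
force: [1.4, -1.9, -5.3]
opening: 0.0219
gripper_force: 30.0
```

Call:
send_rows(
  deltas=[
    [[-0.0005,0,0],0],
    [[-0.001,0,0],0],
    [[-0.0015,0,0],0],
    [[-0.002,0,0],0],
    [[-0.0025,0,0],0],
  ],
)

```text
clock: 23.23
tool_pos: [0.4798, 0.0149, 0.1288]
orientation: [180.0, -0.0, -88.6]
force: [0.7, -3.7, -5.7]
opening: 0.0219
gripper_force: 30.0
```

Call:
send_rows(
  deltas=[
    [[-0.001,0,0],0],
    [[-0.002,0,0],0],
    [[-0.003,0,0],0],
    [[-0.004,0,0],0],
    [[-0.006,0,0],0],
  ],
)

```text
clock: 23.65
tool_pos: [0.4799, 0.02, 0.1289]
orientation: [180.0, -0.0, -88.6]
force: [0.5, -4.4, -6.2]
opening: 0.0217
gripper_force: 30.0
```

Call:
send_rows(
  deltas=[
    [[-0.006,0,0],0],
    [[-0.012,0,0],0],
    [[-0.02,0,0],0],
    [[-0.028,0,0],0],
    [[-0.036,0,0],0],
  ],
)

```text
clock: 24.07
tool_pos: [0.479, 0.0488, 0.1289]
orientation: [180.0, -0.0, -88.6]
force: [0.5, -6.2, -4.9]
opening: 0.0218
gripper_force: 30.0
```

Call:
send_rows(
  deltas=[
    [[-0.008,0,0],0],
    [[-0.016,0,0],0],
    [[-0.024,0,0],0],
    [[-0.032,0,0],0],
    [[-0.04,0,0],0],
  ],
)

```text
clock: 24.48
tool_pos: [0.4791, 0.0821, 0.1294]
orientation: [-179.9, 0.1, -88.6]
force: [1.1, 0.6, -3.3]
opening: 0.0217
gripper_force: 30.0
```

Call:
send_rows(
  deltas=[
    [[-0.008,0,0],0],
    [[-0.016,0,0],0],
    [[-0.024,0,0],0],
    [[-0.032,0,0],0],
    [[-0.04,0,0],0],
  ],
)

```text
clock: 24.9
tool_pos: [0.4778, 0.1134, 0.1291]
orientation: [-180.0, -0.0, -88.6]
force: [1.1, 0.6, -0.4]
opening: 0.0216
gripper_force: 30.0
```

Call:
send_rows(
  deltas=[
    [[-0.01,0,0],0],
    [[-0.02,0,0],0],
    [[-0.03,0,0],0],
    [[-0.04,0,0],0],
    [[-0.05,0,0],0],
  ],
)

```text
clock: 25.32
tool_pos: [0.4767, 0.1536, 0.129]
orientation: [180.0, -0.0, -88.6]
force: [-0.7, 0.5, -2.2]
opening: 0.0219
gripper_force: 30.0
```

Call:
send_rows(
  deltas=[
    [[-0.02,0,0],0],
    [[-0.05,0,0],0],
    [[-0.08,0,0],0],
    [[-0.11,0,0],0],
    [[-0.14,0,0],0],
  ],
)

```text
clock: 25.73
tool_pos: [0.4737, 0.2662, 0.129]
orientation: [-180.0, -0.0, -88.6]
force: [1.0, 0.3, -0.5]
opening: 0.0219
gripper_force: 30.0
```

Call:
send_rows(
  deltas=[
    [[-0.03,0,0],0],
    [[-0.06,0,0],0],
    [[-0.08,0,0],0],
    [[-0.09,0,0],0],
    [[-0.09,0,0],0],
  ],
)

```text
clock: 26.15
tool_pos: [0.472, 0.3383, 0.1287]
orientation: [-180.0, -0.0, -88.5]
force: [1.0, -0.2, -1.9]
opening: 0.0217
gripper_force: 30.0
```

```bash
python3 - <<'E'
from h import *
o=ctrl.get_obs(); print(o['clock'],o['tool_pos'],o['orientation'],o['force'])
a=ctrl.snapshot('scene')
for th in['carrier','lens','flap','rod_rest','rod']:
    print(th,[(np.round(np.array(x['xy'])*[560,420]),round(x['conf'],2)) for x in ctrl.boxes_of(a,th)[:2]])
b=ctrl.snapshot('side'); w=ctrl.snapshot('wrist'); np.savez('w7.npz',**w)
im=np.zeros((600,800,3),np.uint8)
im[:300,:400]=cv2.resize(a['color'][75:225,110:310,::-1],None,fx=2,fy=2,interpolation=cv2.INTER_CUBIC)
im[:300,400:]=cv2.resize(b['color'][190:340,210:410,::-1],None,fx=2,fy=2,interpolation=cv2.INTER_CUBIC)
im[300:,:400]=cv2.resize(w['color'][:,:,::-1],(400,300),interpolation=cv2.INTER_AREA)
im[300:,400:]=cv2.resize(a['color'][150:300,250:450,::-1],None,fx=2,fy=2,interpolation=cv2.INTER_CUBIC)
cv2.imwrite('pics/m7.png',im)
E
```

```text
26.15 [0.47201987 0.33829102 0.12870702] [-1.79993921e+02 -3.93799776e-03 -8.84805884e+01] [ 1.02891157 -0.18085873 -1.93052065]
carrier [(array([210., 281.]), 0.31), (array([212., 161.]), 0.25)]
lens [(array([236., 173.]), 0.5)]
flap [(array([238., 176.]), 0.55)]
rod_rest [(array([248., 112.]), 0.52)]
rod [(array([334., 238.]), 0.71)]
```

View pics/m7.png

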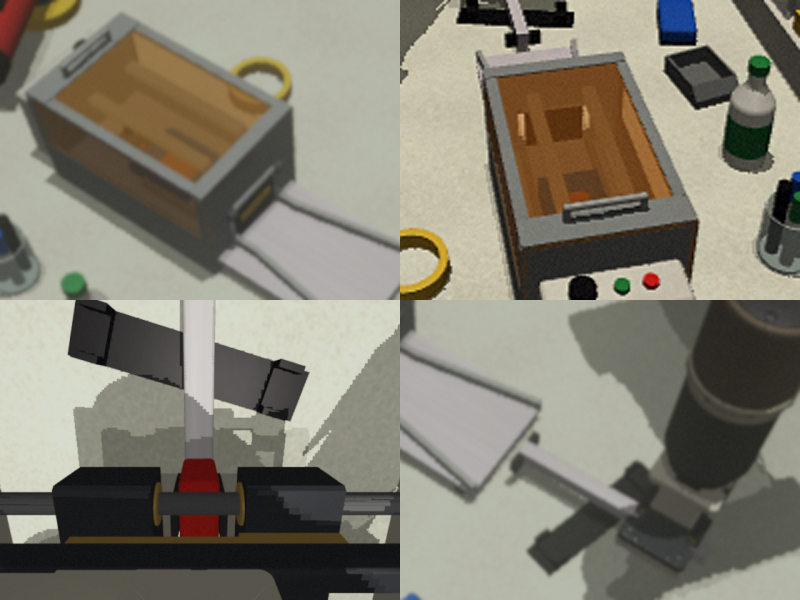

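Composite view: carrier and lens are inside the hood (lens at (185,165) top-left), the flap is shut at (255,200), and the rod is straight in the grip. I'll lift, turn back and return it to the rest.

Call:
send_rows(
  deltas=[
    [[0,0,-0.02],0],
    [[0,0,-0.05],0],
    [[0,0,-0.08],0],
    [[0,0,-0.1],0],
    [[0,0,-0.112],0],
  ],
)

```text
clock: 26.97
tool_pos: [0.4727, 0.3368, 0.221]
orientation: [-179.9, 0.1, -88.6]
force: [0.0, 1.2, -1.1]
opening: 0.0215
gripper_force: 30.0
```

Call:
send_rows(
  deltas=[
    [[0,0,0],-0.078],
    [[0,0,0],-0.156],
    [[0,0,0],-0.234],
    [[0,0,0],-0.312],
    [[0,0,0],-0.39],
  ],
)

```text
clock: 27.38
tool_pos: [0.4719, 0.3361, 0.218]
orientation: [179.9, 0.0, -53.2]
force: [0.4, 0.2, -1.9]
opening: 0.0217
gripper_force: 30.0
```

Call:
send_rows(
  deltas=[
    [[0,0,0],-0.078],
    [[0,0,0],-0.156],
    [[0,0,0],-0.234],
    [[0,0,0],-0.312],
    [[0,0,0],-0.39],
  ],
)

```text
clock: 27.8
tool_pos: [0.4719, 0.3361, 0.2179]
orientation: [179.9, 0.0, -18.1]
force: [0.3, 0.2, -1.9]
opening: 0.0221
gripper_force: 30.0
```

Call:
send_rows(
  deltas=[
    [[0,0,0],-0.032],
    [[0,0,0],-0.032],
    [[0,0,0],-0.032],
    [[0,0,0],-0.032],
    [[0,0,0],-0.032],
  ],
)

```text
clock: 28.22
tool_pos: [0.4721, 0.3365, 0.2184]
orientation: [180.0, 0.0, -15.6]
force: [-0.1, -0.1, -0.6]
opening: 0.0218
gripper_force: 30.0
```

```bash
python3 - <<'E'
from h import *
o=ctrl.get_obs(); p=o['tool_pos']; y=np.radians(o['orientation'][2]); d=np.array([.4415,.2623])-p[:2]
print(o['clock'],p,o['orientation'],'shares',(d@[np.cos(y),np.sin(y)])/.8,(d@[np.sin(y),-np.cos(y)])/.8,(p[2]-.1066)/.8,'turn',(o['orientation'][2]+15.4)/90)
E
```

```text
28.2167 [0.47206676 0.33648586 0.21837691] [ 1.79980603e+02  1.03108258e-02 -1.55849746e+01] shares -0.011889507891028713 0.09958820370384697 0.13972113540989956 turn -0.0020552727857606635
```

Call:
send_rows(
  deltas=[
    [[-0.003,0.025,0],-0.002],
    [[-0.006,0.05,0],-0.002],
    [[-0.009,0.075,0],-0.002],
    [[-0.012,0.09,0],-0.002],
    [[-0.012,0.0995,0],-0.002],
  ],
)

```text
clock: 28.63
tool_pos: [0.4409, 0.2614, 0.2187]
orientation: [-180.0, 0.0, -15.4]
force: [0.9, 0.3, -2.2]
opening: 0.0219
gripper_force: 30.0
```

Call:
send_rows(
  deltas=[
    [[0,0,0.025],0],
    [[0,0,0.05],0],
    [[0,0,0.075],0],
    [[0,0,0.095],0],
    [[0,0,0.105],0],
  ],
)

```text
clock: 29.05
tool_pos: [0.4413, 0.2623, 0.1328]
orientation: [179.9, 0.1, -15.3]
force: [0.0, 0.4, -1.3]
opening: 0.022
gripper_force: 30.0
```

```bash
python3 - <<'E'
from h import *
ctrl.snapshot('side');o=ctrl.get_obs(); p=o['tool_pos']; y=np.radians(o['orientation'][2]); d=np.array([.4415,.2623])-p[:2]
print(o['clock'],p,o['orientation'],o['force'],'shares',(d@[np.cos(y),np.sin(y)])/.8,(d@[np.sin(y),-np.cos(y)])/.8,(p[2]-.1066)/.8,'turn',(o['orientation'][2]+15.4)/90)
E
```

```text
29.1 [0.44105497 0.26201331 0.13206615] [ 1.79824301e+02  8.92538512e-02 -1.53440607e+01] [-0.70845528 -0.32072881 -4.21072561] shares 0.0004416290839517343 -0.0004927902636588069 0.031832692775847736 turn 0.0006215476848906418
```

Call:
send_rows(
  deltas=[
    [[0,0,0.008],0],
    [[0,0,0.016],0],
    [[0,0,0.022],0],
    [[0,0,0.027],0],
    [[0,0,0.031],0],
  ],
)

```text
clock: 29.52
tool_pos: [0.4417, 0.2627, 0.1097]
orientation: [-180.0, -0.0, -15.3]
force: [-0.0, -0.5, -1.7]
opening: 0.0219
gripper_force: 30.0
```

Call:
send_rows(
  deltas=[
    [[0,0,0],0],
    [[0,0,0],0],
    [[0,0,0],0],
    [[0,0,0],0],
    [[0,0,0],0],
  ],
)

```text
clock: 29.93
tool_pos: [0.4417, 0.2627, 0.1101]
orientation: [-180.0, -0.0, -15.3]
force: [0.2, -0.2, -1.8]
opening: 0.022
gripper_force: 30.0
```

Call:
send_rows(
  deltas=[
    [[0,0,0.001],0],
    [[0,0,0.002],0],
    [[0,0,0.003],0],
    [[0,0,0.004],0],
    [[0,0,0.004],0],
  ],
)

```text
clock: 30.35
tool_pos: [0.4417, 0.2628, 0.1068]
orientation: [-180.0, -0.0, -15.3]
force: [-4.8, 1.2, 5.1]
opening: 0.0214
gripper_force: 30.0
```

Call:
send_rows(
  deltas=[
    [[0,0,0],0],
    [[0,0,0],0],
    [[0,0,0],0],
    [[0,0,0],0],
    [[0,0,0],0],
  ],
  gripper=0.9,
)

```text
clock: 30.77
tool_pos: [0.4416, 0.2624, 0.1064]
orientation: [180.0, 0.0, -15.3]
force: [-0.4, -0.0, -0.2]
opening: 0.0498
gripper_force: 0.0
```

Call:
send_rows(
  deltas=[
    [[0,0,0],0],
    [[0,0,0],0],
    [[0,0,0],0],
    [[0,0,0],0],
    [[0,0,0],0],
  ],
)

```text
clock: 31.18
tool_pos: [0.4416, 0.2626, 0.1066]
orientation: [-180.0, -0.0, -15.3]
force: [0.3, 0.1, -0.6]
opening: 0.0776
gripper_force: 0.0
```

Call:
send_rows(
  deltas=[
    [[0,0,-0.02],0],
    [[0,0,-0.05],0],
    [[0,0,-0.09],0],
    [[0,0,-0.13],0],
    [[0,0,-0.17],0],
  ],
)

```text
clock: 31.6
tool_pos: [0.4414, 0.2622, 0.244]
orientation: [180.0, 0.0, -15.3]
force: [0.7, 0.8, -0.3]
opening: 0.0789
gripper_force: 0.0
```

Call:
send_rows(
  deltas=[
    [[0,0,-0.01],0],
    [[0,0,-0.01],0],
    [[0,0,-0.01],0],
    [[0,0,-0.01],0],
    [[0,0,-0.01],0],
  ],
)

```text
clock: 32.02
tool_pos: [0.4412, 0.2621, 0.2492]
orientation: [179.9, 0.1, -15.3]
force: [0.3, 0.1, 0.3]
opening: 0.079
gripper_force: 0.0
```

```bash
python3 - <<'E'
from h import *
o=ctrl.get_obs(); print(o['clock'],o['tool_pos'],o['force'],o['opening'])
w=ctrl.snapshot('wrist'); w1=dict(np.load('w1.npz'))
for s in (w1,w):
    c=s['color'].astype(int); red=(c[:,:,0]>90)&(c[:,:,1]<50)&(c[:,:,2]<60); red[240:]=0
    v,u=np.nonzero(red); n=len(u)
    if n: print(n,u.min(),u.max(),v.min(),v.max(),'rear top',ray(s,[(u.mean(),v.max())],.082).round(4),'front',ray(s,[(u.mean(),v.min())],.036).round(4))
    for r in (5,60,120):
        x=np.nonzero((c[r,230:330].sum(1)>400))[0]; g=c[r,240:325:5].sum(1)//3; print(r,g.tolist())
s=ctrl.snapshot('scene')
for th in['flap','rod','carrier']:
    print(th,[(np.round(np.array(x['xy'])*[560,420]),round(x['conf'],2)) for x in ctrl.boxes_of(s,th)[:2]])
s=ctrl.snapshot('side'); m=[(np.round(np.array(x['xy'])*[560,420]),round(x['conf'],2)) for x in ctrl.boxes_of(s,'rod')]; print(m)
E
```

```text
32.0167 [0.44117198 0.26207666 0.2492371 ] [0.3382144  0.07213999 0.32177637] 0.0790305620873235
1059 268 291 178 226 rear top [[0.4257 0.2647 0.082 ]] front [[0.4557 0.2563 0.036 ]]
5 [207, 208, 204, 201, 206, 200, 195, 207, 210, 210, 199, 197, 203, 201, 204, 203, 204]
60 [205, 205, 205, 152, 69, 75, 185, 211, 205, 167, 137, 51, 53, 169, 206, 206, 205]
120 [135, 134, 132, 121, 39, 37, 113, 136, 136, 136, 109, 36, 57, 128, 136, 137, 136]
1241 264 289 182 230 rear top [[0.4235 0.2683 0.082 ]] front [[0.4527 0.2604 0.036 ]]
5 [210, 210, 208, 202, 210, 180, 210, 212, 212, 211, 204, 207, 207, 208, 205, 208, 206]
60 [203, 210, 209, 77, 34, 141, 214, 192, 136, 137, 55, 20, 40, 185, 209, 207, 207]
120 [136, 138, 135, 67, 36, 74, 137, 139, 137, 135, 39, 36, 57, 141, 138, 133, 142]
flap [(array([255., 319.]), 0.32)]
rod [(array([334., 265.]), 0.95)]
carrier []
[(array([273., 191.]), 0.72)]
```

The rod is back within about 4 mm of its starting place, released, and the arm is clear. Handing in.

```bash
python3 -c "
from h import *
a=ctrl.snapshot('scene')['color'].astype(int); b=cv2.imread('pics/scene0.png')[:,:,::-1].astype(int)
print('flap patch diff',abs(a-b)[165:192,226:250].mean(), 'ref',abs(a-b)[100:130,180:200].mean())
print(ctrl.close_job())"
```

```text
flap patch diff 11.90329218106996 ref 12.814444444444444
the job is handed in; nothing more can be done
None
```

The carrier is through the flap and was pushed until the push force rose by about 1 N per mm, which I took as the end-stop pad (not read directly). The flap looks shut, the rod is back in its rest about 4 mm from its starting place and released, and the job is handed in at about 32 s; no verdict was returned.

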